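# Push the planing stop down

### The arm

A 6-joint arm with a two-finger parallel gripper is mounted at the origin on the work surface. World frame = base frame: x ahead of the robot, y to its left, z up, the work surface at z = 0. Lengths are in m, angles in rad, forces in N, time in s.
With the tool pointing down it reaches from about 0.35 to 0.85 m from the base axis. Payload 8.1 kg.
Tool frame: the origin (TCP) lies between the finger pads; the fingertips stand 25 mm ahead of it and the grasp point (between the pads) lies 6 mm ahead of it; z points along the fingers, y is the line along which they close (so a half turn about z gives the same grasp; the last joint's range is limited). The gripper opens to 93 mm and grips with 3 to 60 N. Pads are 15 mm wide; open, the fingers measure 128 mm over their backs; the gripper's body (75 mm by 188 mm) begins 65 mm behind the grasp point.
Start: joints at [1.122, 0.13, 1.488, -0, 1.523, -0.085], TCP at [0.213, 0.561, 0.212] pointing down, gripper open.
Joint ranges: [-2.96, 2.96], [-0.89, 2.26], [0.02, 2.5], [-1.34, 4.48], [0, 2.73], [-2.66, 2.66]. Speed limits (rad/s): [2.39, 2.39, 2.79, 3.14, 3.14, 3.14].

### API

Orientations are given as a rotation vector (axis times angle).
In Python, from plant import robot gives the robot as it stands.
- The arm moves only by the tool arm_command, never from a script. Its argument "increments" is text: rows parted by semicolons, each of 5 numbers parted by spaces: the closure, from 0 (fully open) to 1 (shut), then the shift along the tool's x, y, z in mm, then the turn about the tool's z in rad. A call has 1 to 5 rows; each row is the pose to reach, as a shift and turn from the pose commanded when the call began, along the tool's axes at that moment; what a row does not reach only later rows make up. A row lasts 1/10 s, in which the tool goes at most 50 mm and 8.59 degrees, less where a joint would pass 70% of its speed; a pose out of reach is approached as far as the arm can. A call with a gripper value outside its range is refused whole. The fingers move at their own pace and stop on an object; "grip_force" is the grip in N (left out, the last holds). Time passes only in rows, so rows that repeat a pose let the fingers close. It gives the time, the measured TCP pose, the force, the opening and the grip force at its end, in the units of the state.
- robot.read_state(): the state, without advancing time (a new reading comes with each control period).
- robot.read_camera(name): name is "side" or "top" or "wrist"; returns the picture (480x640x3 uint8, blue, green, red); there is no depth.
- robot.camera_model(name): a dict with "fx", "fy", "cx", "cy" (pixels), "eye" and "rotation" of the camera in the world. Camera axes: x right, y down, z forward; pixel columns grow to the right and rows downward; lengths in m; the calibration is good to about 2 mm. The wrist camera is an equidistant fisheye: a pixel r from the principal point sees the ray r / f radians off the axis. A picture is of the moment at which its call begins: read the wrist's pose just before it. camera_model takes no time and is no camera call; for the wrist camera it gives the pose at the moment of the call.
- robot.close_job(): hands the job in; it is judged then, once.
The state is a dict: "t": time; "q": joint angles; "dq": joint speeds; "joint_torque": joint torques, N m; "tool_pos": TCP position; "orientation": TCP orientation; "force": force on the tool from outside, world axes, zero at the start; "wrist_torque": the same for the moment, N m; "opening": finger opening in m; "gripper_force": force on a finger pad.
Only numpy, scipy, OpenCV 4.12 (cv2) and the standard library are available. Lean on these libraries where they do the work, as an engineer would, in place of code of your own. Each camera call takes 0.05 s, during which the arm holds its last target. There are 200 camera calls.

### The job

Push the planing stop, the one dog with the oblong block-shaped head, gently straight down with your fingertips until its head sits fully home on the planing board, then withdraw. Do not touch the three round dogs, do not pinch or pull up the stop, and leave the white-primed workpiece, tape measure, glue bottle and wood offcut where they are.

Things in the scene. Friction and masses are not known exactly. Their poses are not given: they have to be found in the camera images.
- planing_board: Mid-brown hardwood slab fixed flat on the bench, 240 (x) by 360 (y) by 45 mm high. Origin at the centre of its underside, on the bench top; z up. Its top is 45 mm above the origin. Four dogs of pale wood stand in it, one at each of the places (+-70, +-100) mm in its x, y; which dog is at which place varies. Small dark discs on its top are empty dog holes.
- stop: Planing stop: the only oblong head, a pale wood block 28 (x) by 60 (y) by 20 mm high. Origin: centre of the head's underside; axes parallel to the board's. Starts with the underside 17 to 27 mm above the board's top; slides only up and down, friction about 5 N, no spring, stays where left, stops firmly when the underside meets the board's top. Bears at most 40 N.
- dog_a: A round dog, to be left alone: pale wood cylinder head 28 mm in diameter and 20 mm high on a thinner round shank, standing with its underside 17 to 30 mm above the board's top. Origin at the centre of the head's underside. It too slides down if pressed.
- dog_b: A round dog, to be left alone: pale wood cylinder head 28 mm in diameter and 20 mm high on a thinner round shank, standing with its underside 17 to 30 mm above the board's top. Origin at the centre of the head's underside. It too slides down if pressed.
- dog_c: A round dog, to be left alone: pale wood cylinder head 28 mm in diameter and 20 mm high on a thinner round shank, standing with its underside 17 to 30 mm above the board's top. Origin at the centre of the head's underside. It too slides down if pressed.
- workpiece: Loose white-primed wooden strip, 50 (x) by 200 (y) by 14 mm high, lying flat on the middle of the planing board between the dogs. Origin at the centre of its underside.
- tape_measure: Loose steel-cased tape measure, 66 by 40 by 62 mm high, on the bench at the board's +y end. Origin at the centre of its underside.
- glue: Loose white glue bottle with a blue label, 60 mm in diameter, 150 mm tall, standing on the bench at the board's -y end. Origin at the centre of its underside.
- offcut: Loose pale wood offcut, 45 by 120 by 35 mm high, on the bench on the board's far (+x) side. Origin at the centre of its underside.
Mind the look-alikes: they are no part of the job. Leave any green or yellow look-alike of the stop alone.

How it is judged:
By the outcome, as a careful person would: the job done as asked, in the order asked, and still so for the second after the job is handed in, with the robot touching nothing.
It also fails if it takes over 32 s, if anything falls off the work surface, if the arm or the gripper's body presses on something with over 40 N, if the wrist force passes 120 N, or if a joint passes its speed limit or range.

## Working session

There is one attempt and no reset: what is moved stays moved. The work goes in short steps, Python scripts to look and compute and a tool call to move; the robot and the scene stay as the last step left them, time stands still between calls to the robot, and variables do not carry over. Pictures are saved under pics/ and viewed, at most 10 in all, crops included, and the job is handed in when it is done.

Besides the shell and the picture viewer there is one more tool, called by a JSON object that holds its "fn" and its "kwargs". arm_command: Moves the arm, as the interface text tells. Its arguments: {"type":"object","properties":{"increments":{"type":"string"},"grip_force":{"type":"number"}},"required":["increments"]}

```bash
mkdir -p pics; python3 - <<'E'
from plant import robot
import cv2
s=robot.read_state();print(s)
for n in("top","side"):
    cv2.imwrite(f"pics/{n}0.png",robot.read_camera(n));print(n,robot.camera_model(n))
E
```

```text
{'t': 0.0, 'q': array([ 1.12157024e+00,  1.31135614e-01,  1.48928461e+00, -2.92071773e-05,
        1.52301562e+00, -8.54230637e-02]), 'dq': array([-0.00043839, -0.00057434,  0.00076447,  0.00047545, -0.00078905,
        0.00229382]), 'joint_torque': array([-1.35536728e-03, -5.59880698e+01, -4.91736603e+01,  7.62802572e-02,
        3.63083789e-02, -2.41112293e-04]), 'tool_pos': array([0.21324302, 0.56019387, 0.21059981]), 'orientation': array([-5.68228831e-01, -3.08930904e+00,  2.80412802e-03]), 'force': array([-0.36916137, -0.61708633, -0.10616213]), 'wrist_torque': array([-0.01763933, -0.00274192,  0.02227408]), 'gripper_force': 0.0, 'opening': 0.09293922342432358}
top {'fx': 434.0507578637891, 'fy': 434.0507578637891, 'cx': 326.95266380510736, 'cy': 235.26871206484145, 'eye': array([0.36317363, 0.03013964, 1.02177104]), 'rotation': array([-2.22439027,  1.98977031, -0.20717735])}
side {'fx': 541.8433644329127, 'fy': 541.8433644329127, 'cx': 313.291408919545, 'cy': 246.3399278857214, 'eye': array([ 0.10454012, -0.5217344 ,  0.86871683]), 'rotation': array([-2.28016283,  0.81161652, -0.32147382])}
```

View pics/top0.png

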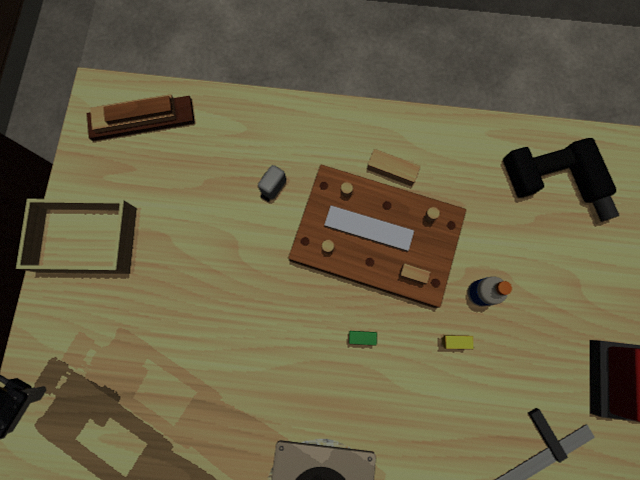

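View pics/side0.png

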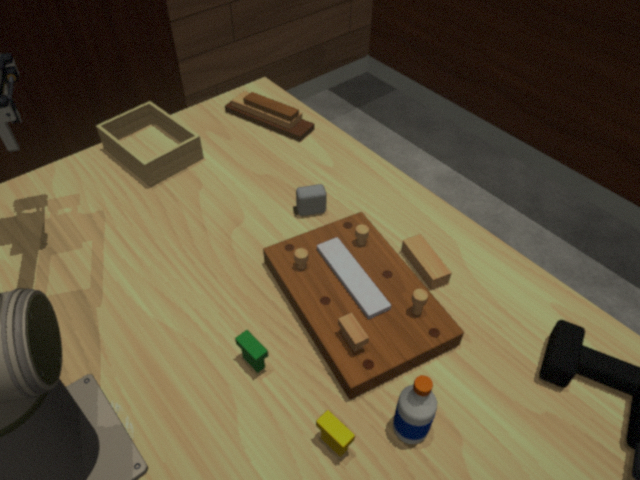

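The top view shows the board at about (378,235). Things that could pass for the stop:
- pale oblong head at (415,272), side view (353,332)
- green look-alike (363,338)
- yellow look-alike (458,342)
- offcut (393,167), which is off the board
- round dogs (347,188), (433,213) and (328,246)

By the description it is the pale oblong at (415,272). I'll check it in a close crop and measure it.

```bash
cat > h.py <<'E'
import numpy as np,cv2
from scipy.spatial.transform import Rotation as R
from plant import robot
def ray(n,p):
    m=robot.camera_model(n)
    d=R.from_rotvec(m["rotation"]).apply([(p[0]-m["cx"])/m["fx"],(p[1]-m["cy"])/m["fy"],1])
    return m["eye"],d/np.linalg.norm(d)
def plane(n,p,z):
    e,d=ray(n,p);return e+d*(z-e[2])/d[2]
def tri(p,q):
    (a,u),(b,v)=ray("top",p),ray("side",q)
    s=np.linalg.lstsq(np.c_[u,-v],b-a,rcond=None)[0]
    x,y=a+u*s[0],b+v*s[1];return (x+y)/2,np.linalg.norm(x-y)
E
python3 - <<'E'
from h import *
t=cv2.imread("pics/top0.png");s=cv2.imread("pics/side0.png")
for n,c in(("top",[(320,165),(466,208),(441,302),(290,259)]),):
    P=np.array([plane(n,p,.045) for p in c]);print(P.round(3),np.linalg.norm(P-np.roll(P,-1,0),axis=1).round(3))
a=cv2.resize(t[250:300,385:445],None,fx=6.5,fy=6.5,interpolation=cv2.INTER_NEAREST)
b=cv2.resize(s[305:365,325:385],None,fx=6.5,fy=6.5,interpolation=cv2.INTER_NEAREST)
b=b[:,:];a=cv2.copyMakeBorder(a,0,b.shape[0]-a.shape[0],0,0,cv2.BORDER_CONSTANT)
cv2.imwrite("pics/crop.png",np.hstack([a,b]))
for n,im,(x0,y0,x1,y1) in(("top",t,(385,250,445,295)),("side",s,(325,305,385,365))):
    hsv=cv2.cvtColor(im[y0:y1,x0:x1],cv2.COLOR_BGR2HSV);g=hsv[...,2]
    th,m=cv2.threshold(g,0,255,cv2.THRESH_OTSU)
    c=max(cv2.findContours(m,0,2)[0],key=cv2.contourArea)
    r=cv2.minAreaRect(c);print(n,th,r,(cv2.boxPoints(r)+[x0,y0]).round(1).tolist())
E
```

```text
[[ 0.732  0.085  0.045]
 [ 0.665 -0.265  0.045]
 [ 0.442 -0.22   0.045]
 [ 0.5    0.127  0.045]] [0.357 0.228 0.352 0.236]
top 74.0 ((29.5, 22.0), (44.0, 59.0), 90.0) [[385.0, 250.0], [444.0, 250.0], [444.0, 294.0], [385.0, 294.0]]
side 96.0 ((29.499996185302734, 29.499996185302734), (58.99999237060547, 58.99999237060547), 0.0) [[325.0, 364.0], [325.0, 305.0], [384.0, 305.0], [384.0, 364.0]]
```

View pics/crop.png

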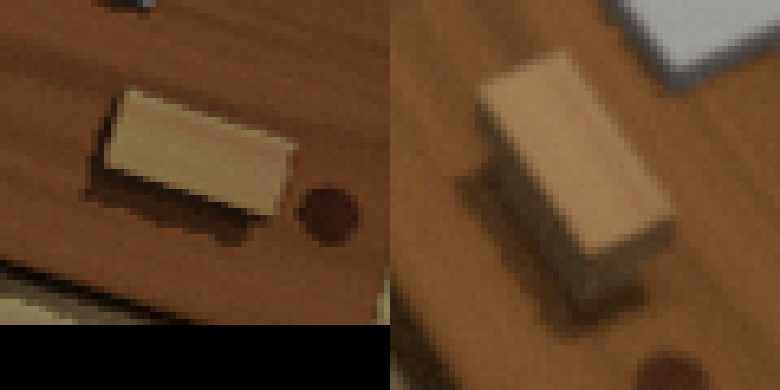

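The crop confirms it: a pale oblong block raised on a shank. Its top-face centre is near (416,273) in the top view and (354,328) in the side view.

```bash
python3 - <<'E'
from h import *
o1=np.array([385,250])-.5;o2=np.array([325,305])-.5
T=np.array([(128,90),(297,142),(275,216),(105,165)])/6.5+o1
S=np.array([(178,52),(287,212),(198,255),(88,92)])/6.5+o2
C=[]
for p,q in zip(T,S):
    x,e=tri(p,q);C.append(x);print(x.round(4),round(e,4))
C=np.array(C);c=C.mean(0);print("c",c.round(4),np.linalg.norm(C-np.roll(C,-1,0),axis=1).round(4))
l=C[0]+C[3]-C[1]-C[2];print("long axis deg",np.degrees(np.arctan2(l[1],l[0])))
P=np.array([plane("top",p,.065+.022) for p in T]);print("at plane",P.mean(0).round(4))
print("cap",plane("top",(505,288),.15).round(3),tri((505,288),(423,383)))
for p,q in (((347,187),(362,229)),((433,212),(420,294)),((328,245),(301,253))): print("dog",tri(p,q))
s=robot.read_state();Rm=R.from_rotvec(s["orientation"]).as_matrix();print(Rm.round(3))
tip=s["tool_pos"]+Rm[:,2]*.025
print("tip",tip,"shift mm",(Rm.T@(c-tip)*1000).round(1))
E
```

```text
[ 0.5154 -0.1268  0.0831] 0.005
[ 0.5035 -0.1837  0.0838] 0.0036
[ 0.4778 -0.1782  0.082 ] 0.0026
[ 0.489  -0.1208  0.0819] 0.0036
c [ 0.4964 -0.1524  0.0827] [0.0582 0.0264 0.0584 0.0271]
long axis deg 78.5598110077116
at plane [ 0.4942 -0.1506  0.087 ]
cap [ 0.475 -0.319  0.15 ] (array([ 0.47702471, -0.32023622,  0.14966283]), np.float64(0.003930608778423335))
dog (array([0.67379641, 0.01565584, 0.08113781]), np.float64(0.001691087945637559))
dog (array([ 0.63406094, -0.17937692,  0.09295224]), np.float64(0.0026226628364427705))
dog (array([0.53677921, 0.04360788, 0.0797505 ]), np.float64(0.0023290832479055928))
[[-0.935  0.356 -0.001]
 [ 0.356  0.935 -0.001]
 [ 0.    -0.002 -1.   ]]
tip [0.21321041 0.56024215 0.18568989] shift mm [-518.2 -565.1  103.8]
```

{"fn": "arm_command", "kwargs": {"increments": "1 -20 -22 0 0; 1 -45 -50 0 0; 1 -75 -82 0 0; 1 -105 -115 0 0; 1 -135 -147 0 0", "grip_force": 5}}

```text
t: 0.6
tool_pos: [0.2874, 0.3736, 0.2111]
orientation: [-0.567, -3.09, 0.001]
force: [0.9, 0.5, 0.4]
opening: 0.0575
gripper_force: 0.0
```

{"fn": "arm_command", "kwargs": {"increments": "1 -27 -30 0 0; 1 -54 -60 0 0; 1 -81 -90 0 0; 1 -108 -120 0 0; 1 -135 -150 0 0"}}

```text
t: 1.1
tool_pos: [0.3602, 0.1855, 0.2114]
orientation: [-0.568, -3.09, 0.0]
force: [0.7, 0.7, 0.7]
opening: 0.0178
gripper_force: 0.0
```

{"fn": "arm_command", "kwargs": {"increments": "1 -27 -29 0 0; 1 -54 -58 0 0; 1 -81 -87 0 0; 1 -108 -116 0 0; 1 -135 -145 0 0"}}

```text
t: 1.6
tool_pos: [0.4348, 0.0019, 0.2114]
orientation: [-0.569, -3.09, -0.0]
force: [1.2, 1.2, -0.1]
opening: 0.0002
gripper_force: 0.0
```

{"fn": "arm_command", "kwargs": {"increments": "1 -28 -31 0 -0.04; 1 -56 -62 0 -0.08; 1 -85 -93 0 -0.12; 1 -105 -114 0 -0.165; 1 -113 -123 0 -0.165"}}

```text
t: 2.1
tool_pos: [0.4966, -0.1539, 0.2109]
orientation: [-0.314, -3.125, 0.0]
force: [-0.3, 0.9, 0.5]
opening: 0.0006
gripper_force: 0.0
```

{"fn": "arm_command", "kwargs": {"increments": "1 0 0 20 0; 1 0 0 40 0; 1 0 0 60 0; 1 0 0 75 0; 1 0 0 75 0"}}

```text
t: 2.6
tool_pos: [0.4947, -0.1503, 0.1339]
orientation: [-0.311, -3.122, -0.002]
force: [-0.1, 0.0, -0.0]
opening: 0.0004
gripper_force: 0.0
```

```bash
python3 - <<'E'
from h import *
s=robot.read_state();Rm=R.from_rotvec(s["orientation"]).as_matrix()
tip=s["tool_pos"]+Rm[:,2]*.025;print(tip.round(4),Rm.round(3),(Rm.T@(np.array([.496,-.152,.083])-tip)*1000).round(1))
t=robot.read_camera("top");u=robot.read_camera("side")
cv2.imwrite("pics/near.png",np.hstack([cv2.resize(t[210:310,350:470],(480,400)),cv2.resize(u[250:380,300:404],(320,400))]))
E
```

```text
[ 0.4946 -0.1503  0.1089] [[-0.98   0.198 -0.004]
 [ 0.198  0.98   0.002]
 [ 0.005  0.001 -1.   ]] [-1.8 -1.4 25.9]
```

View pics/near.png

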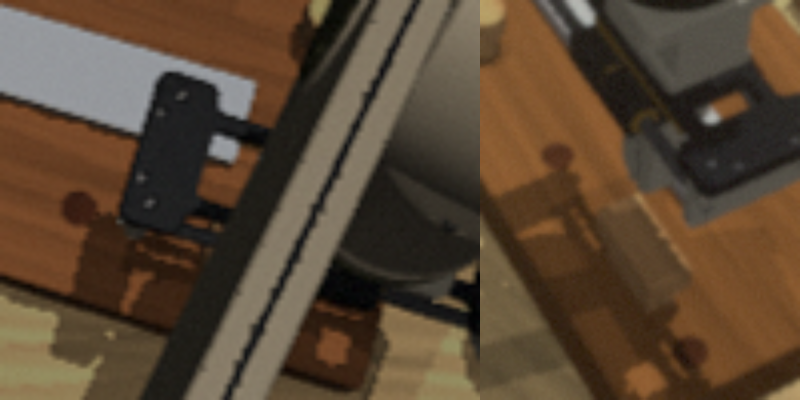

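The near view shows the head in shadow at about (645,250) in the side half, with the gripper up and to its right. I'll check where the fingertips should project.

```bash
python3 - <<'E'
from h import *
def proj(n,X):
    m=robot.camera_model(n);v=R.from_rotvec(m["rotation"]).inv().apply(X-m["eye"]);return np.array([m["cx"]+m["fx"]*v[0]/v[2],m["cy"]+m["fy"]*v[1]/v[2]])
s=robot.read_state();Rm=R.from_rotvec(s["orientation"]).as_matrix()
for nm,o in(("tip",(0,0,.025)),("tip+y",(0,.018,.025)),("tip-y",(0,-.018,.025)),("body+",(0,.094,-.059)),("body-",(0,-.094,-.059))):
    p=proj("side",s["tool_pos"]+Rm@np.array(o));print(nm,p.round(1))
print("head",proj("side",np.array([.496,-.152,.083])))
u=robot.read_camera("side");cv2.imwrite("pics/side2.png",cv2.resize(u[180:380,280:480],(600,600),interpolation=cv2.INTER_CUBIC))
w=robot.read_camera("wrist");cv2.imwrite("pics/wrist2.png",w)
m=robot.camera_model("wrist");print(m)
E
```

```text
tip [352.8 317.8]
tip+y [347.4 310.2]
tip-y [358.2 325.6]
body+ [327.1 248.2]
body- [388.5 331.1]
head [351.91266432 327.93090423]
{'fx': 371.64829954431775, 'fy': 371.64829954431775, 'cx': 322.6636130490675, 'cy': 242.70880951340203, 'eye': array([ 0.42672274, -0.1373895 ,  0.31053501]), 'rotation': array([2.26438705, 1.85424166, 0.24331107])}
```

View pics/side2.png

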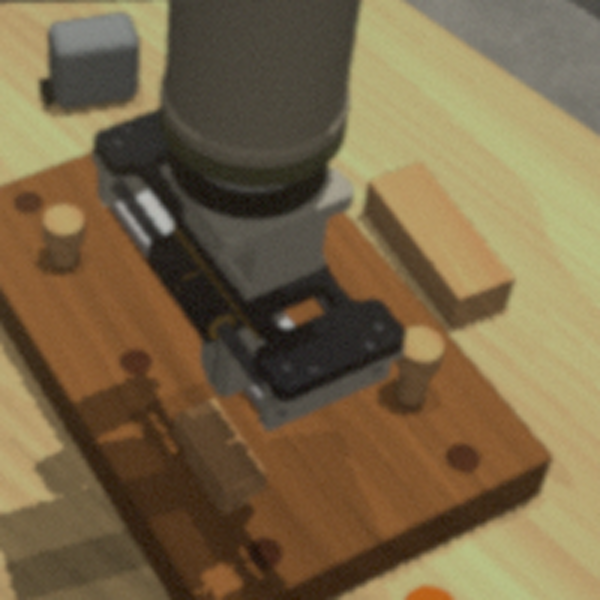

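View pics/wrist2.png

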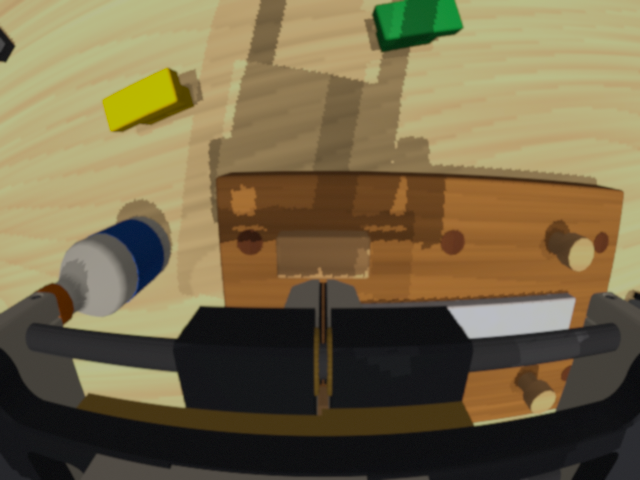

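The wrist view shows the closed tips at about (322,280), at the far edge of the head (277–370, 232–277). That offset needs a quantified check.

```bash
cat >> h.py <<'E'
def pw(X):
    m=robot.camera_model("wrist");v=R.from_rotvec(m["rotation"]).inv().apply(X-m["eye"])
    r=np.hypot(*v[:2]);th=np.arctan2(r,v[2]);return np.array([m["cx"],m["cy"]])+m["fx"]*th*v[:2]/r
def wray(p,z):
    m=robot.camera_model("wrist");d=(np.array(p)-[m["cx"],m["cy"]])/m["fx"];t=np.hypot(*d)
    v=R.from_rotvec(m["rotation"]).apply([*(d/t*np.sin(t)),np.cos(t)]);return m["eye"]+v*(z-m["eye"][2])/v[2]
E
python3 - <<'E'
from h import *
s=robot.read_state();Rm=R.from_rotvec(s["orientation"]).as_matrix()
for x in(-.0075,0,.0075):
  for y in (-.018,.018): print("tip",x,y,pw(s["tool_pos"]+Rm@np.array([x,y,.025])).round(1))
c=np.array([.496,-.152,.083])
for x in(-.014,.014):
  for y in(-.03,.03):
    for z in (0,-.02): print("head",x,y,z,pw(c+Rm@np.array([x,y,0])+[0,0,z]).round(1))
w=cv2.imread("pics/wrist2.png");cv2.imwrite("pics/wc.png",cv2.resize(w[210:320,250:400],(750,550),interpolation=cv2.INTER_CUBIC))
E
```

```text
tip -0.0075 -0.018 [291.8 287. ]
tip -0.0075 0.018 [354.6 287. ]
tip 0 -0.018 [291.4 274.7]
tip 0 0.018 [355.  274.7]
tip 0.0075 -0.018 [291.1 262.1]
tip 0.0075 0.018 [355.3 262.1]
head -0.014 -0.03 0 [276.6 277.2]
head -0.014 -0.03 -0.02 [280.  267.4]
head -0.014 0.03 0 [368.1 277.3]
head -0.014 0.03 -0.02 [364.9 267.4]
head 0.014 -0.03 0 [275.1 235.8]
head 0.014 -0.03 -0.02 [278.7 228.7]
head 0.014 0.03 0 [369.7 235.8]
head 0.014 0.03 -0.02 [366.2 228.7]
```

View pics/wc.png

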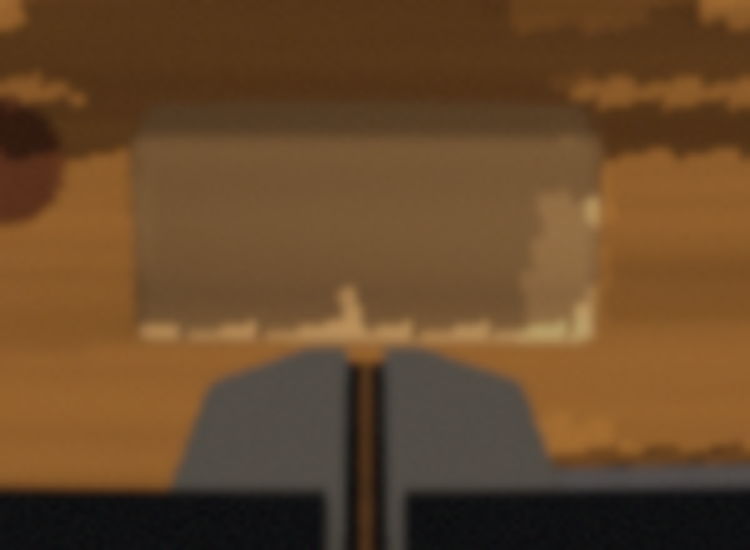

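The head lands in the wrist image within 1 px of the prediction, so the head position is verified. The tips look a bit higher or further back than the nominal model. I'll descend slowly and watch the force.

{"fn": "arm_command", "kwargs": {"increments": "1 0 0 5 0; 1 0 0 10 0; 1 0 0 15 0; 1 0 0 18 0; 1 0 0 18 0"}}

```text
t: 3.3
tool_pos: [0.496, -0.1514, 0.1178]
orientation: [-0.312, -3.125, -0.001]
force: [0.2, 0.6, -0.2]
opening: 0.0008
gripper_force: 0.0
```

{"fn": "arm_command", "kwargs": {"increments": "1 0 0 2 0; 1 0 0 4 0; 1 0 0 6 0; 1 0 0 8 0; 1 0 0 10 0"}}

```text
t: 3.8
tool_pos: [0.4965, -0.1516, 0.1084]
orientation: [-0.312, -3.126, -0.0]
force: [0.2, -0.2, 0.6]
opening: 0.0005
gripper_force: 0.0
```

```bash
python3 - <<'E'
from h import *
s=robot.read_state();print(s["tool_pos"],s["force"],pw(np.array([.496,-.152,.083])))
w=robot.read_camera("wrist");cv2.imwrite("pics/wc2.png",cv2.resize(w[210:320,250:400],(750,550),interpolation=cv2.INTER_CUBIC))
E
```

```text
[ 0.49651578 -0.15159199  0.10844738] [ 0.22314632 -0.19456936  0.61426732] [322.28779587 273.77421999]
```

View pics/wc2.png

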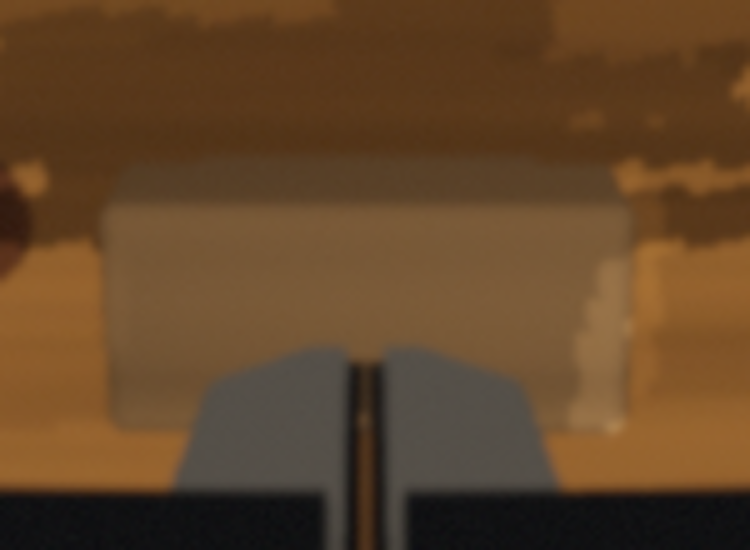

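The tips now sit over the head, with their near edge at crop y≈345 against a head span of 205–430. They're centred across it and about to touch. Next I press down slowly.

{"fn": "arm_command", "kwargs": {"increments": "1 0 0 1 0; 1 0 0 2 0; 1 0 0 3 0; 1 0 0 4 0; 1 0 0 5 0"}}

```text
t: 4.35
tool_pos: [0.4965, -0.1516, 0.1036]
orientation: [0.312, 3.126, -0.0]
force: [-0.5, -0.3, -0.6]
opening: 0.0005
gripper_force: 0.0
```

{"fn": "arm_command", "kwargs": {"increments": "1 0 0 1 0; 1 0 0 2 0; 1 0 0 3 0; 1 0 0 4 0; 1 0 0 5 0"}}

```text
t: 4.85
tool_pos: [0.4965, -0.1516, 0.0986]
orientation: [0.312, 3.126, -0.0]
force: [-0.5, -0.2, -0.2]
opening: -0.0002
gripper_force: 0.0
```

```bash
python3 - <<'E'
from h import *
w=robot.read_camera("wrist");u=robot.read_camera("side")
print(pw(np.array([.496,-.152,.083])))
cv2.imwrite("pics/wc3.png",np.hstack([cv2.resize(w[220:330,270:380],(400,400),interpolation=2),cv2.resize(u[280:380,310:410],(400,400),interpolation=2)]))
E
```

```text
[322.19193142 280.2893299 ]
```

View pics/wc3.png

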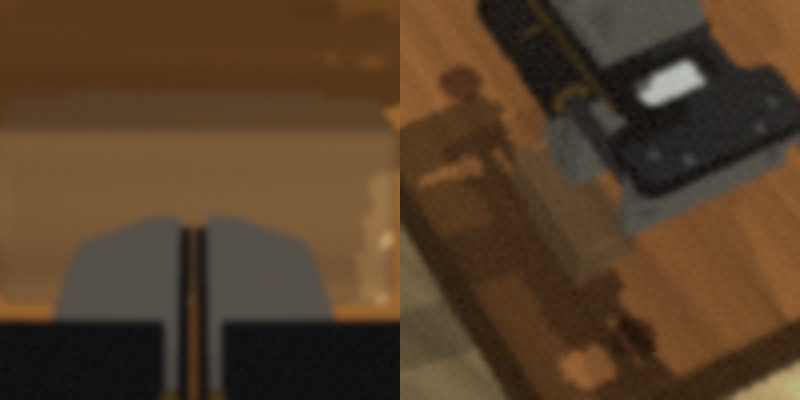

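The wrist view shows the head still at its raised pixel position (centre y≈279.5, predicted 280.3), with the tips above it. So contact is simply still to come, and I continue in small steps.

{"fn": "arm_command", "kwargs": {"increments": "1 0 0 1 0; 1 0 0 2 0; 1 0 0 3 0; 1 0 0 4 0; 1 0 0 5 0"}}

```text
t: 5.45
tool_pos: [0.4965, -0.1516, 0.0935]
orientation: [-0.312, -3.126, 0.0]
force: [-0.1, 0.5, -0.6]
opening: 0.0005
gripper_force: 0.0
```

{"fn": "arm_command", "kwargs": {"increments": "1 0 0 1 0; 1 0 0 2 0; 1 0 0 3 0; 1 0 0 4 0; 1 0 0 4 0"}}

```text
t: 5.95
tool_pos: [0.4964, -0.1515, 0.0894]
orientation: [-0.312, -3.126, -0.0]
force: [0.0, 0.2, 0.3]
opening: 0.0003
gripper_force: 0.0
```

```bash
cat > m.py <<'E'
from h import *
s=robot.read_state();print(s["tool_pos"].round(4),s["force"].round(2))
w=robot.read_camera("wrist");cv2.imwrite("pics/w_%d.png"%(s["t"]*100),w)
Rm=R.from_rotvec(s["orientation"]).as_matrix()
for z in(.085,.083,.08,.075,.07,.065):
    c=np.array([.496,-.152,z]);print(z,"near row",pw(c+Rm@np.array([.014,0,0]))[1].round(1),"bottom",pw(c+Rm@np.array([.014,0,0])-[0,0,.02])[1].round(1),"cols",[pw(c+Rm@np.array([.0,y,0]))[0].round(1) for y in(-.03,.03)])
g=cv2.cvtColor(w,cv2.COLOR_BGR2GRAY).astype(int)
print("rows 240..", g[238:285,300:345].mean(1).round().astype(int).tolist())
print("cols 250..", g[266:276,240:290].mean(0).round().astype(int).tolist())
E
python3 m.py
```

```text
[ 0.4964 -0.1515  0.0894] [0.02 0.17 0.33]
0.085 near row 261.8 bottom 250.6 cols [np.float64(264.1), np.float64(380.2)]
0.083 near row 260.6 bottom 249.6 cols [np.float64(264.7), np.float64(379.7)]
0.08 near row 258.8 bottom 248.2 cols [np.float64(265.6), np.float64(378.9)]
0.075 near row 255.9 bottom 245.8 cols [np.float64(266.9), np.float64(377.6)]
0.07 near row 253.2 bottom 243.6 cols [np.float64(268.2), np.float64(376.3)]
0.065 near row 250.6 bottom 241.4 cols [np.float64(269.4), np.float64(375.1)]
rows 240.. [64, 64, 64, 63, 62, 61, 60, 59, 59, 60, 62, 64, 68, 69, 70, 70, 70, 70, 70, 71, 71, 71, 74, 81, 88, 94, 96, 97, 97, 97, 97, 96, 96, 96, 96, 96, 96, 96, 96, 97, 96, 94, 91, 87, 82, 77, 75]
cols 250.. [45, 45, 44, 42, 42, 45, 50, 55, 61, 66, 72, 76, 79, 81, 81, 79, 74, 72, 72, 72, 72, 73, 74, 76, 77, 81, 88, 93, 95, 95, 95, 94, 94, 94, 94, 94, 94, 94, 94, 94, 94, 95, 94, 95, 94, 94, 95, 95, 95, 95]
```

The head is still at 84 mm, untouched. Continue.

{"fn": "arm_command", "kwargs": {"increments": "1 0 0 1 0; 1 0 0 2 0; 1 0 0 3 0; 1 0 0 4 0; 1 0 0 4 0"}}

```text
t: 6.5
tool_pos: [0.4964, -0.1516, 0.0854]
orientation: [-0.312, -3.126, -0.0]
force: [0.7, 0.5, -0.1]
opening: 0.0001
gripper_force: 0.0
```

```bash
python3 m.py | tail -2; python3 - <<'E'
from h import *
s=robot.read_state();Rm=R.from_rotvec(s["orientation"]).as_matrix()
for z in(.0845,.09,.1,.06):
    for p in((313,279.5),(333,279.5)): print(z,(Rm.T@(wray(p,z)-s["tool_pos"])*1000).round(1))
u=robot.read_camera("side");w=robot.read_camera("wrist")
cv2.imwrite("pics/last.png",np.hstack([cv2.resize(w[225:335,260:390],(400,400),interpolation=2),cv2.resize(u[280:360,320:400],(400,400),interpolation=2)]))
E
```

```text
rows 240.. [64, 64, 65, 65, 63, 62, 62, 60, 60, 59, 60, 60, 62, 66, 69, 70, 70, 70, 70, 70, 70, 71, 71, 71, 73, 77, 84, 91, 95, 97, 98, 98, 97, 97, 96, 96, 96, 96, 96, 96, 95, 93, 91, 87, 82, 77, 75]
cols 250.. [34, 34, 33, 35, 35, 38, 42, 46, 52, 59, 64, 65, 64, 63, 63, 63, 63, 64, 64, 64, 64, 65, 66, 71, 78, 87, 92, 94, 95, 95, 95, 95, 95, 95, 95, 95, 95, 95, 95, 95, 95, 95, 95, 95, 95, 95, 95, 95, 95, 96]
0.0845 [ 6.2 -5.   1. ]
0.0845 [6.2 4.9 1. ]
0.09 [ 8.3 -4.9 -4.5]
0.09 [ 8.3  4.8 -4.5]
0.1 [ 12.   -4.6 -14.5]
0.1 [ 12.    4.5 -14.5]
0.06 [-3.  -5.8 25.5]
0.06 [-3.   5.6 25.5]
```

Taking the tip edge as 7.5 mm from the axis puts the real tips at about 88 mm, just above the head. Pressing gently now.

{"fn": "arm_command", "kwargs": {"increments": "1 0 0 1 0; 1 0 0 2 0; 1 0 0 3 0; 1 0 0 4 0; 1 0 0 4 0"}}

```text
t: 7.15
tool_pos: [0.4964, -0.1515, 0.0814]
orientation: [-0.312, -3.126, -0.0]
force: [-0.3, -0.3, 0.5]
opening: 0.0007
gripper_force: 0.0
```

```bash
python3 m.py; python3 - <<'E'
from h import *
u=robot.read_camera("side");w=robot.read_camera("wrist")
cv2.imwrite("pics/last2.png",np.hstack([cv2.resize(w[225:335,250:400],(400,293),interpolation=2),cv2.resize(u[280:353,310:410],(400,293),interpolation=2)]))
E
```

```text
[ 0.4964 -0.1515  0.0814] [-0.26 -0.25  0.52]
0.085 near row 267.0 bottom 254.9 cols [np.float64(261.7), np.float64(382.5)]
0.083 near row 265.7 bottom 253.8 cols [np.float64(262.4), np.float64(381.9)]
0.08 near row 263.7 bottom 252.3 cols [np.float64(263.3), np.float64(381.0)]
0.075 near row 260.6 bottom 249.7 cols [np.float64(264.7), np.float64(379.7)]
0.07 near row 257.7 bottom 247.3 cols [np.float64(266.1), np.float64(378.3)]
0.065 near row 254.9 bottom 245.0 cols [np.float64(267.4), np.float64(377.1)]
rows 240.. [63, 64, 64, 65, 65, 64, 63, 62, 62, 61, 60, 60, 59, 60, 62, 66, 69, 70, 70, 70, 70, 70, 70, 71, 71, 71, 72, 74, 80, 87, 93, 96, 97, 98, 98, 97, 97, 96, 96, 96, 95, 93, 90, 87, 82, 77, 75]
cols 250.. [35, 35, 36, 37, 39, 42, 46, 51, 56, 62, 66, 68, 68, 66, 64, 63, 62, 63, 62, 63, 63, 65, 71, 79, 86, 90, 92, 93, 93, 93, 93, 93, 93, 93, 93, 93, 93, 93, 93, 93, 93, 93, 93, 93, 93, 93, 93, 93, 93, 93]
```

{"fn": "arm_command", "kwargs": {"increments": "1 0 0 1 0; 1 0 0 2 0; 1 0 0 3 0; 1 0 0 3 0; 1 0 0 3 0"}}

```text
t: 7.8
tool_pos: [0.4965, -0.1516, 0.0786]
orientation: [-0.312, -3.126, -0.0]
force: [-0.2, -0.2, -0.5]
opening: 0.0008
gripper_force: 0.0
```

```bash
python3 - <<'E'
from h import *
u=robot.read_camera("side");w=robot.read_camera("wrist")
cv2.imwrite("pics/last3.png",np.hstack([cv2.resize(w[230:340,250:400],(400,293),interpolation=2),cv2.resize(u[270:370,320:420],(400,293),interpolation=2)]))
E
```

```text
(no output)
```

View pics/last3.png

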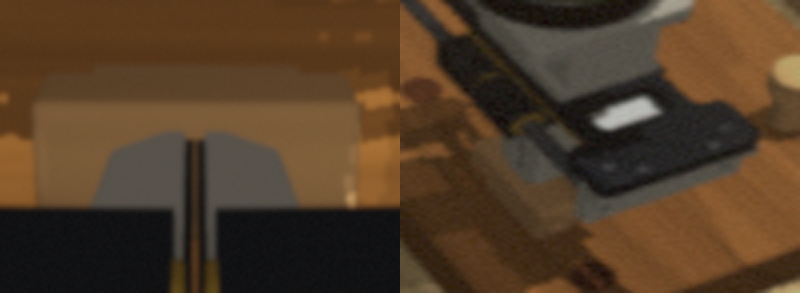

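The fingertips project onto the head's centre in both views (side px ≈(356,330), head (352,328)). They are nearly touching, so I keep stepping at 1 mm.

{"fn": "arm_command", "kwargs": {"increments": "1 0 0 1 0; 1 0 0 2 0; 1 0 0 3 0; 1 0 0 3 0; 1 0 0 3 0"}}

```text
t: 8.4
tool_pos: [0.4966, -0.1516, 0.0756]
orientation: [0.312, 3.126, -0.0]
force: [-1.1, 0.2, 3.0]
opening: 0.0005
gripper_force: 1.3
```

Contact (3 N). Continue down.

{"fn": "arm_command", "kwargs": {"increments": "1 0 0 1 0; 1 0 0 2 0; 1 0 0 3 0; 1 0 0 4 0; 1 0 0 4 0"}}

```text
t: 8.9
tool_pos: [0.4966, -0.1516, 0.0714]
orientation: [0.312, 3.126, 0.0]
force: [-1.0, -0.1, 1.4]
opening: 0.0003
gripper_force: 0.8
```

```bash
python3 m.py
```

```text
[ 0.4966 -0.1516  0.0714] [-1.02 -0.08  1.39]
0.085 near row 273.8 bottom 260.4 cols [np.float64(258.5), np.float64(385.7)]
0.083 near row 272.4 bottom 259.3 cols [np.float64(259.2), np.float64(385.1)]
0.08 near row 270.2 bottom 257.5 cols [np.float64(260.2), np.float64(384.1)]
0.075 near row 266.8 bottom 254.7 cols [np.float64(261.8), np.float64(382.6)]
0.07 near row 263.5 bottom 252.1 cols [np.float64(263.3), np.float64(381.1)]
0.065 near row 260.4 bottom 249.5 cols [np.float64(264.7), np.float64(379.7)]
rows 240.. [64, 64, 64, 64, 64, 64, 64, 65, 65, 65, 64, 63, 62, 61, 61, 60, 60, 60, 63, 66, 69, 71, 71, 71, 71, 71, 72, 72, 73, 78, 85, 92, 96, 98, 98, 99, 98, 98, 97, 97, 95, 93, 91, 87, 82, 78, 76]
cols 250.. [47, 49, 52, 55, 60, 67, 73, 77, 79, 78, 75, 70, 65, 64, 63, 63, 63, 63, 63, 63, 64, 68, 75, 82, 87, 89, 90, 90, 90, 90, 90, 90, 91, 90, 91, 91, 91, 91, 90, 91, 91, 91, 91, 90, 91, 90, 91, 91, 91, 91]
```

The head has moved down about 6 mm with the tips; about 13 mm remain.

{"fn": "arm_command", "kwargs": {"increments": "1 0 0 1 0; 1 0 0 2 0; 1 0 0 3 0; 1 0 0 4 0; 1 0 0 5 0"}}

```text
t: 9.45
tool_pos: [0.4966, -0.1516, 0.0666]
orientation: [0.312, 3.126, -0.0]
force: [-0.8, -0.1, 4.5]
opening: 0.0006
gripper_force: 2.0
```

{"fn": "arm_command", "kwargs": {"increments": "1 0 0 1 0; 1 0 0 2 0; 1 0 0 3 0; 1 0 0 4 0; 1 0 0 4 0"}}

```text
t: 9.95
tool_pos: [0.4965, -0.1516, 0.0624]
orientation: [-0.312, -3.126, 0.0]
force: [-0.1, 0.6, 1.1]
opening: 0.0006
gripper_force: 0.8
```

```bash
python3 m.py
```

```text
[ 0.4965 -0.1516  0.0624] [-0.14  0.63  1.07]
0.085 near row 280.9 bottom 266.1 cols [np.float64(255.3), np.float64(388.8)]
0.083 near row 279.3 bottom 264.8 cols [np.float64(256.0), np.float64(388.1)]
0.08 near row 276.9 bottom 262.9 cols [np.float64(257.1), np.float64(387.0)]
0.075 near row 273.1 bottom 259.9 cols [np.float64(258.8), np.float64(385.4)]
0.07 near row 269.5 bottom 257.0 cols [np.float64(260.5), np.float64(383.8)]
0.065 near row 266.1 bottom 254.2 cols [np.float64(262.1), np.float64(382.3)]
rows 240.. [64, 65, 65, 65, 65, 65, 65, 65, 64, 64, 65, 66, 66, 66, 65, 64, 63, 63, 64, 66, 70, 71, 72, 71, 72, 72, 72, 73, 74, 78, 86, 93, 97, 99, 99, 99, 99, 99, 98, 97, 96, 94, 91, 88, 83, 79, 77]
cols 250.. [52, 58, 62, 64, 64, 64, 64, 64, 64, 64, 64, 64, 64, 64, 64, 64, 64, 64, 64, 64, 65, 68, 75, 83, 88, 90, 91, 91, 91, 91, 91, 91, 91, 91, 91, 91, 91, 92, 92, 91, 91, 91, 92, 91, 91, 91, 92, 91, 92, 92]
```

{"fn": "arm_command", "kwargs": {"increments": "1 0 0 0.7 0; 1 0 0 1.4 0; 1 0 0 2 0; 1 0 0 2 0"}}

```text
t: 10.4
tool_pos: [0.4965, -0.1516, 0.0606]
orientation: [0.312, 3.126, -0.0]
force: [-0.0, 0.4, 2.0]
opening: 0.0005
gripper_force: 1.3
```

{"fn": "arm_command", "kwargs": {"increments": "1 0 0 0.5 0; 1 0 0 1 0; 1 0 0 1 0"}}

```text
t: 10.7
tool_pos: [0.4966, -0.1516, 0.0596]
orientation: [0.312, 3.126, -0.0]
force: [-0.2, 0.7, 2.7]
opening: 0.0002
gripper_force: 1.5
```

{"fn": "arm_command", "kwargs": {"increments": "1 0 0 0.5 0; 1 0 0 1 0; 1 0 0 1 0"}}

```text
t: 11.0
tool_pos: [0.4966, -0.1516, 0.0586]
orientation: [0.312, 3.126, -0.0]
force: [0.7, -1.2, 3.0]
opening: 0.0003
gripper_force: 1.4
```

{"fn": "arm_command", "kwargs": {"increments": "1 0 0 0.5 0; 1 0 0 1 0; 1 0 0 1 0"}}

```text
t: 11.3
tool_pos: [0.4966, -0.1516, 0.0582]
orientation: [-0.312, -3.126, 0.0]
force: [-2.8, 1.4, 9.2]
opening: 0.0004
gripper_force: 4.6
```

Bottoming out. One small extra press will confirm it.

{"fn": "arm_command", "kwargs": {"increments": "1 0 0 0.4 0; 1 0 0 0.4 0; 1 0 0 0.4 0"}}

```text
t: 11.6
tool_pos: [0.4966, -0.1516, 0.0582]
orientation: [0.312, 3.126, -0.0]
force: [-4.4, 1.1, 12.1]
opening: 0.0005
gripper_force: 6.2
```

Firm stop: the force rises to 12 N with no further travel. Withdrawing straight up.

{"fn": "arm_command", "kwargs": {"increments": "1 0 0 -3 0; 1 0 0 -10 0; 1 0 0 -25 0; 1 0 0 -45 0; 1 0 0 -65 0"}}

```text
t: 12.1
tool_pos: [0.4964, -0.1516, 0.1237]
orientation: [-0.312, -3.126, 0.0]
force: [-0.2, 0.3, 0.7]
opening: 0.0003
gripper_force: 0.0
```

{"fn": "arm_command", "kwargs": {"increments": "1 0 0 -20 0; 1 0 0 -40 0; 1 0 0 -60 0; 1 0 0 -70 0; 1 0 0 -70 0"}}

```text
t: 12.6
tool_pos: [0.4977, -0.1521, 0.1946]
orientation: [0.311, 3.122, -0.002]
force: [0.7, 0.1, 0.5]
opening: 0.0006
gripper_force: 0.0
```

```bash
python3 m.py
```

```text
[ 0.4977 -0.1521  0.1946] [0.66 0.14 0.48]
0.085 near row 219.5 bottom 214.7 cols [np.float64(284.3), np.float64(361.1)]
0.083 near row 219.0 bottom 214.2 cols [np.float64(284.6), np.float64(360.9)]
0.08 near row 218.2 bottom 213.5 cols [np.float64(285.0), np.float64(360.5)]
0.075 near row 217.0 bottom 212.5 cols [np.float64(285.6), np.float64(359.9)]
0.07 near row 215.8 bottom 211.4 cols [np.float64(286.2), np.float64(359.3)]
0.065 near row 214.7 bottom 210.4 cols [np.float64(286.8), np.float64(358.8)]
rows 240.. [133, 135, 138, 141, 143, 139, 127, 109, 95, 89, 88, 88, 87, 88, 89, 92, 95, 98, 99, 99, 99, 98, 97, 97, 97, 97, 98, 99, 99, 99, 98, 96, 96, 96, 98, 100, 100, 101, 100, 98, 94, 89, 84, 79, 73, 67, 65]
cols 250.. [95, 95, 96, 96, 97, 97, 97, 97, 97, 96, 97, 97, 97, 97, 97, 97, 97, 97, 97, 96, 97, 97, 96, 97, 96, 96, 97, 96, 97, 96, 96, 97, 96, 97, 96, 96, 97, 96, 96, 96, 96, 96, 96, 96, 96, 96, 96, 96, 96, 96]
```

```bash
python3 - <<'E'
from h import *
w=cv2.cvtColor(robot.read_camera("wrist"),cv2.COLOR_BGR2GRAY).astype(int)
print(w[200:225,300:345].mean(1).round().tolist());print(w[222:232,275:300].mean(0).round().tolist(),w[222:232,348:370].mean(0).round().tolist())
E
```

```text
[56.0, 56.0, 56.0, 56.0, 56.0, 55.0, 55.0, 55.0, 55.0, 55.0, 56.0, 58.0, 60.0, 63.0, 69.0, 77.0, 82.0, 84.0, 84.0, 84.0, 83.0, 83.0, 83.0, 83.0, 85.0]
[94.0, 95.0, 94.0, 94.0, 94.0, 95.0, 95.0, 94.0, 94.0, 94.0, 94.0, 94.0, 93.0, 94.0, 96.0, 93.0, 90.0, 89.0, 91.0, 93.0, 95.0, 95.0, 96.0, 96.0, 98.0] [105.0, 101.0, 99.0, 99.0, 102.0, 108.0, 120.0, 133.0, 140.0, 135.0, 121.0, 102.0, 94.0, 94.0, 94.0, 94.0, 94.0, 94.0, 94.0, 94.0, 94.0, 94.0]
```

The head's near edge is at row 214.7, which is the prediction for a head top at 65 mm, so it is fully home.

```bash
python3 -c "
from plant import robot
print(robot.close_job())"
```

```text
the job is handed in; nothing more can be done
None
```

The planing stop is pressed fully home: its head top measures 65 mm, as it should when seated. The arm is withdrawn, only the stop was touched as far as the force readings show, and the job was handed in at about 13 s.

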